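# Light and gauge the gap of a glass carrier tray

### The arm

A 7-joint arm with a two-finger parallel gripper is mounted at the origin on the work surface. World frame = base frame: x ahead of the robot, y to its left, z up, the work surface at z = 0. Lengths are in m, angles in rad, forces in N, time in s.
With the tool pointing down it reaches from about 0.425 to 0.8 m from the base axis. Payload 8.3 kg.
Tool frame: the origin (TCP) lies midway between the tips of the shut fingers; the grasp point (between the pads) lies 19 mm behind it; z points along the fingers, y is the line along which they close (so a half turn about z gives the same grasp; the last joint's range is limited). The gripper opens to 85 mm and grips with 20 to 120 N. Pads are 22 mm wide; open, the fingers measure 114 mm over their backs; the gripper's body (76 mm by 85 mm) begins 54 mm behind the grasp point. The pads swing forward as they close: fully open they stand 13 mm farther back than shut.
Start: joints at [1.079, 0.383, 0.016, 1.37, -0.006, 1.388, -0.046], TCP at [0.26, -0.568, 0.231] pointing down, gripper open.
Joint ranges: [-2.95, 2.95], [-0.25, 2.06], [-1.52, 1.56], [0.18, 2.33], [-1.44, 4.58], [0.02, 2.06], [-3.01, 3.01]. Speed limits (rad/s): [2.39, 2.39, 3.01, 3.01, 3.14, 3.14, 3.14].

### API

Orientations are given as a unit quaternion [x, y, z, w].
In Python, from station import * gives the robot as it stands.
- The arm moves only by the tool servo_tool, never from a script. Its argument "moves" is a list that holds one entry, the list of rows, each a list of 5 numbers: the opening, from 0 (shut) to 1 (fully open), then the shift along the tool's x, y, z normalised to -1 to 1, where 1 is 80 cm, then the turn about the tool's z normalised to -1 to 1, where 1 is pi/4 rad. In form: [[[claw, tx, ty, tz, roll], ...]]. A call has 1 to 5 rows; each row is the pose to reach, as a shift and turn from the pose commanded when the call began, along the tool's axes at that moment; what a row does not reach only later rows make up. A row lasts 1/8 s, in which the tool goes at most 62.5 mm and 10.7 degrees, less where a joint would pass 70% of its speed; a pose out of reach is approached as far as the arm can. A call with a number of a shift or a turn outside -1 to 1 is refused whole. A call with a gripper value outside its range is refused whole. The fingers move at their own pace and stop on an object; "grip_force" is the grip in N (left out, the last holds). Time passes only in rows, so rows that repeat a pose let the fingers close. It gives the time, the measured TCP pose, the force, the opening and the grip force at its end, in the units of the state.
- get_obs(): the state, without advancing time (a new reading comes with each control period).
- capture(name): name is "side" or "top"; returns the picture (420x560x3 uint8, red, green, blue); there is no depth.
- calibration(name): a dict with "fx", "fy", "cx", "cy" (pixels), "k1" (the pictures are not rectified: a ray, as slopes to the right and down, at radius r is drawn at 1 + k1 r^2 times it, then the intrinsics apply), "view" (4x4, takes a point from world to camera coordinates). Camera axes: x right, y down, z forward; pixel columns grow to the right and rows downward; lengths in m; the calibration is good to about 2 mm. A picture is of the moment at which its call begins. calibration takes no time and is no camera call.
- close_job(): hands the job in; it is judged then, once.
The state is a dict: "time": time; "q": joint angles; "joint_vel": joint speeds; "tau": joint torques, N m; "ee_pos": TCP position; "ee_rot": TCP orientation; "force": force on the tool from outside, world axes, zero at the start; "ft_torque": the same for the moment, N m; "grip_width": finger opening in m; "grip_force": force on a finger pad.
Only numpy, scipy, OpenCV 4.12 (cv2) and the standard library are available. Lean on these libraries where they do the work, as an engineer would, in place of code of your own. Each camera call takes 0.05 s, during which the arm holds its last target. There are 200 camera calls.

### The job

Lift the yellow handlamp off its black dock and set it down gently, upright, in the middle of the round blue pad on the other side of the work place, with its lens pointing at the gauging gap in the near rim of the brown carrier tray. Then lay the red-handled flat gauge on the aluminium apron, push its blade into that gap fully home, until the red block meets the rim, and leave it in there. Do not tip the lamp and leave the other things where they are.

Things in the scene. Friction and masses are not known exactly. Their poses are not given: they have to be found in the camera images.
- lamp: yellow box-shaped handlamp, loose, about 0.5 kg: body 80 (x) x 60 (y) x 130 tall with a black foot. Black lens hood (56 diameter, centre 80 above the underside) sticks out 15 from the +x face: +x is where the lens points. Black handle on top, 184 above the underside. Origin: centre of the underside, z up
- lamp_grip (a point): centre of the lamp's handle bar, 176 above the lamp's underside; axes as the lamp. The bar runs along the lamp's x: 80 long, 16 wide (y), 16 high, 38 of free space below it between its two posts (at x = +-34)
- dock: black charging dock fixed to the table, 100 (x) x 80 (y); origin: centre of its underside. The lamp stands on its floor, 30 above the table, inside a lip 18 high with 4 clearance all round; the lamp's axes start along the dock's. One of dock and pad lies left of the tray, the other right
- pad: round blue pad fixed to the table, 120 diameter, 3 thick; origin: centre of its underside. Its yaw means nothing
- carrier: brown carrier tray, 280 wide (y), 220 deep (x), 45 tall, fixed, with two cover glasses. Origin: at table height under the middle of the gap's mouth, in the near rim's outer face; +x points into the gap, away from the robot. An aluminium apron 100 wide, top 12 above the table, reaches 90 out from the mouth (x = -90 to 0), centred on the gap
- gap_mouth (a point): middle of the floor of the gap's mouth, 12 above the table; axes as the carrier. The gap is 36 wide (y = -18 to 18), 8 high, at least 50 deep, square edged, its floor flush with the apron; the rim over it has its top 45 above the table, with a white mark centred over the gap
- gauge: flat gauge, loose, 60 g, lying flat: steel blade 28 wide (y), 4 thick, sticking 40 out along +x from a red block 40 long (x = -20 to 20). The block's foot is 28 wide and 6 high; above it an upright grip 14 wide (y), 40 long, from 6 to 46 above the underside. Origin: centre of the block's underside, z up
- gauge_shoulder (a point): front of the red block's underside (gauge x = 20), where the blade begins; it meets the rim when fully home
- gauge_tip (a point): free end of the blade (gauge x = 60), on its underside
- cleaner: white cleaner bottle, 56 diameter, 150 tall, blue cap (bystander, loose; origin: its underside or middle)
- tape: green tape roll lying flat, 90 diameter, 22 tall (bystander, loose; origin: its underside or middle)
- driver: screwdriver lying flat (bystander, loose; origin: its underside or middle)
- partbin: open blue bin, 100 x 130 x 50 (bystander, loose; origin: its underside or middle)
- jar: amber jar, 50 diameter, 60 tall, black cap (bystander, loose; origin: its underside or middle)
- lifter: small suction lifter (black cup 48 diameter, orange knob, 46 tall) standing on the glass in the tray (bystander, loose; origin: its underside or middle)
Things that resemble listed ones, but are neither listed nor needed, are in the scene too. What is shaped like the lamp but purple is not meant.

How it is judged:
By the outcome, as a careful person would: the job done as asked, in the order asked, and still so for the second after the job is handed in, with the robot touching nothing.
It also fails if it takes over 64 s, if anything falls off the work surface, if the arm or the gripper's body presses on something with over 40 N, if the wrist force passes 120 N, or if a joint passes its speed limit or range.

## Working session

There is one attempt and no reset: what is moved stays moved. The work goes in short steps, Python scripts to look and compute and a tool call to move; the robot and the scene stay as the last step left them, time stands still between calls to the robot, and variables do not carry over. Pictures are saved under pics/ and viewed, at most 10 in all, crops included, and the job is handed in when it is done.

Besides the shell and the picture viewer there is one more tool, called after "Request:" as name([rows], argument=value, ...), one row to a line, values as JSON. servo_tool: Moves the arm, as the interface text tells. Its arguments: {"type":"object","properties":{"moves":{"type":"array","items":{"type":"array","items":{"type":"array","items":{"type":"number","minimum":-1,"maximum":1}}}},"grip_force":{"type":"number"}},"required":["moves"]}

```bash
mkdir -p pics; python3 - <<'E'
from station import *
import cv2, numpy as np
o=get_obs(); print({k:np.round(v,4) for k,v in o.items()})
for n in ("top","side"):
    im=capture(n); cv2.imwrite(f"pics/{n}0.png",im[:,:,::-1]); c=calibration(n)
    np.save(f"pics/{n}0.npy",im)
    print(n,c["fx"],c["fy"],c["cx"],c["cy"],c["k1"]); print(np.round(c["view"],4).tolist())
E
```

```text
{'time': np.float64(0.0), 'q': array([ 1.0791,  0.3843,  0.0164,  1.3712, -0.0063,  1.3882, -0.0465]), 'joint_vel': array([ 0.0004,  0.0005,  0.0011,  0.0005,  0.0011, -0.0016, -0.0016]), 'tau': array([-6.00000e-04, -6.27593e+01,  8.44000e-01, -3.71823e+01,
        1.64000e-02,  1.43000e-02, -0.00000e+00]), 'ee_pos': array([ 0.2597, -0.5679,  0.2303]), 'ee_rot': array([ 9.771e-01,  2.128e-01, -2.000e-04, -1.000e-03]), 'force': array([-0.2585, -0.1855, -0.2281]), 'ft_torque': array([0.0549, 0.0304, 0.001 ]), 'grip_force': np.float64(0.0), 'grip_width': np.float64(0.0852)}
top 512.2328446747 512.2328446747 278.8034690820447 217.24251278601167 -0.10841445050650908
[[-0.0277, -0.9996, -0.0057, -0.0038], [-0.9982, 0.0279, -0.0537, 0.4996], [0.0538, 0.0042, -0.9985, 1.4672], [0.0, 0.0, 0.0, 1.0]]
side 481.40667749992036 481.40667749992036 273.13706002801706 202.79696520418483 -0.02955472259259571
[[-0.9879, -0.1554, -0.0007, 0.4873], [-0.0987, 0.631, -0.7695, 0.1561], [0.12, -0.76, -0.6387, 1.3491], [0.0, 0.0, 0.0, 1.0]]
```

View pics/top0.png

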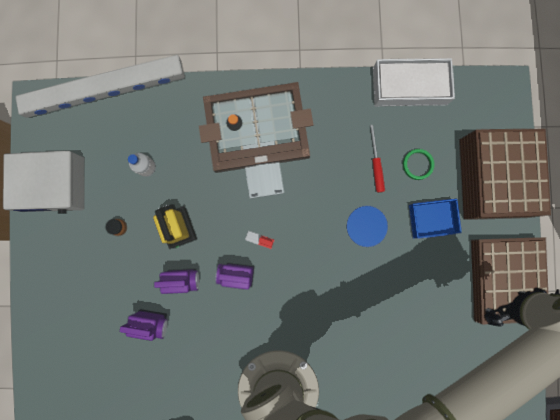

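View pics/side0.png

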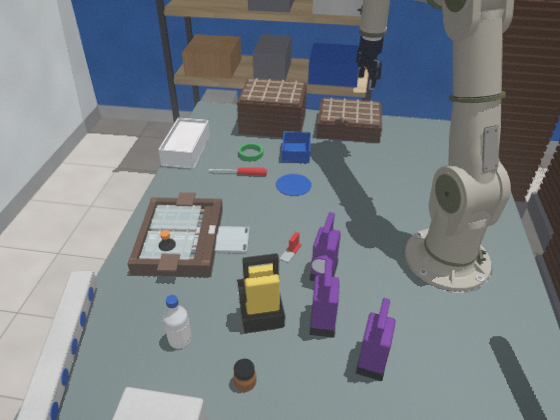

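The top view shows the lamp on its dock at (173,225), the pad at (367,226), the gauge at (260,240) and the apron at (265,180) below the tray. In the side view the lamp is at (262,295) and the gauge at (292,247). Next I'll enlarge and measure.

```bash
cat > h.py <<'E'
from station import *
import cv2, numpy as np
def K(n):
    c=calibration(n); return c, np.array([[c["fx"],0,c["cx"]],[0,c["fy"],c["cy"]],[0,0,1.]]), np.array([c["k1"],0,0,0.]), np.array(c["view"])
def ray(n,uv):
    c,k,d,V=K(n); p=cv2.undistortPoints(np.array(uv,float).reshape(-1,1,2),k,d)[:,0]
    D=np.c_[p,np.ones(len(p))]@V[:3,:3]; return -V[:3,:3].T@V[:3,3], D
def plane(n,uv,z):
    o,D=ray(n,uv); return o+D*((z-o[2])/D[:,2])[:,None]
def proj(n,P):
    c,k,d,V=K(n); return cv2.projectPoints(np.array(P,float).reshape(-1,1,3),cv2.Rodrigues(V[:3,:3])[0],V[:3,3],k,d)[0][:,0]
def blobs(im,f,amin=15):
    h=cv2.cvtColor(im,cv2.COLOR_RGB2HSV).astype(int); m=f(h[...,0],h[...,1],h[...,2]).astype(np.uint8)
    cs=cv2.findContours(m,cv2.RETR_EXTERNAL,cv2.CHAIN_APPROX_NONE)[0]
    return sorted([c for c in cs if cv2.contourArea(c)>=amin],key=cv2.contourArea,reverse=True),m
E
python3 - <<'E'
from h import *
T=np.load("pics/top0.npy");S=np.load("pics/side0.npy")
def crop(im,x,y,w,h,s): return cv2.resize(im[y:y+h,x:x+w],None,fx=s,fy=s,interpolation=cv2.INTER_CUBIC)
a=crop(T,145,190,66,65,6);b=crop(T,225,130,66,65,6)[:, :]
c=crop(T,235,222,50,30,6); d=crop(S,225,225,90,110,3)
M=np.zeros((600,800,3),np.uint8)
M[:390,:396]=a; M[:390,400:796]=b; M[400:580,:300]=c; M[392:600,320:320+270]=crop(S,225,245,90,70,3)[:208]; 
cv2.imwrite("pics/m1.png",M[:,:,::-1])
fs={"pad":lambda h,s,v:(h>100)&(h<128)&(s>150),"red":lambda h,s,v:((h<6)|(h>174))&(s>150)&(v>60),"yel":lambda h,s,v:(h>18)&(h<35)&(s>130)&(v>60)}
for n,im in(("top",T),("side",S)):
  for k,f in fs.items():
    for c in blobs(im,f)[0][:5]:
      r=cv2.minAreaRect(c); x=cv2.moments(c); u=(x["m10"]/x["m00"],x["m01"]/x["m00"])
      print(n,k,np.round(u,1),np.round(r[1],1),round(r[2],1),cv2.contourArea(c),plane(n,[u],.003)[0].round(3))
E
```

```text
top pad [434.8 218.1] [35.2 48.7] 83.3 1602.0 [ 0.485 -0.475  0.003]
top pad [366.7 225.8] [38.9 38.9] 45.0 1186.0 [ 0.468 -0.273  0.003]
top pad [132.3 158.9] [8. 8.] 90.0 50.5 [0.685 0.412 0.003]
top red [378.1 174.8] [33.8  8.2] 82.4 231.0 [ 0.616 -0.312  0.003]
top red [265.7 241.8] [13.   7.9] 16.7 81.0 [0.429 0.022 0.003]
top yel [173.1 225.7] [32.9 27.5] 70.0 569.5 [0.484 0.292 0.003]
side pad [122.2  45.9] [110.7  82.6] 81.3 7253.5 [ 1.511 -1.325  0.003]
side pad [414.9  47.4] [96. 74.] 90.0 5155.5 [-0.019 -1.541  0.003]
side pad [299.6  45.1] [169.8  59.5] 3.9 4770.5 [ 0.583 -1.474  0.003]
side pad [295.5 146.7] [27.2 30.1] 2.6 730.0 [ 0.487 -0.497  0.003]
side pad [176.3  39. ] [55.4 17.4] 83.3 673.5 [ 1.256 -1.459  0.003]
side red [252.1 170.3] [ 5. 27.] 90.0 88.5 [ 0.618 -0.326  0.003]
side red [294.  237.1] [3.8 9.6] 36.9 27.0 [ 0.434 -0.016  0.003]
side red [296.1 247.5] [2.8 9.4] 36.9 18.0 [0.423 0.026 0.003]
side yel [261.9 291.2] [47.1 33.2] 87.1 1240.0 [0.492 0.199 0.003]
```

View pics/m1.png

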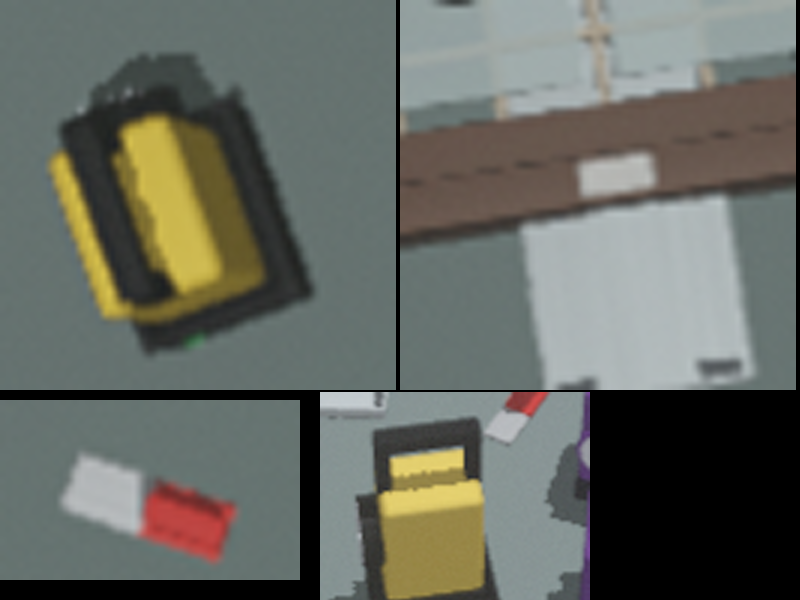

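The montage shows the handle bar centre near top pixel (164.5,224.5), tilted left. The hood and lens are at its upper end (+x). The apron corners and white mark are visible, and the gauge blade points left and slightly up.

```bash
python3 - <<'E'
from h import *
T=np.load("pics/top0.npy");S=np.load("pics/side0.npy")
m=lambda pts,ox,oy,sx,sy,s:[(sx+(x-ox+.5)/s-.5,sy+(y-oy+.5)/s-.5) for x,y in pts]
# apron
f=lambda h,s,v:(s<45)&(v>140)
def apr(im,box):
    mk=np.zeros(im.shape[:2],bool);x,y,w,h=box;mk[y:y+h,x:x+w]=1
    return blobs(im,lambda a,s,v:f(a,s,v)&mk)[0]
for n,im,box,z in(("top",T,(240,160,60,40),.012),("top",T,(245,150,30,13),.045),("side",S,(212,220,45,40),.012),("top",T,(240,228,25,20),.004)):
    for c in apr(im,box)[:1]:
        P=plane(n,c[:,0].astype(float),z); r=cv2.minAreaRect(P[:,:2].astype(np.float32)*1000)
        print(n,z,"ctr",np.round(r[0],1),"size",np.round(r[1],1),"ang",round(r[2],1),"area",cv2.contourArea(c)); print(cv2.boxPoints(r).round(0).tolist())
red=lambda h,s,v:((h<6)|(h>174))&(s>150)&(v>60)
c=[c for c in blobs(T,red)[0] if c[:,0,0].mean()<300][0]
for z in(.046,.003):
    r=cv2.minAreaRect((plane("top",c[:,0].astype(float),z)[:,:2]*1000).astype(np.float32)); print("red",z,np.round(r[0],1),np.round(r[1],1),r[2])
h=plane("top",m([(85,115),(150,300),(117,207)],0,0,145,190,6),.214);print("bar",h.round(4).tolist(), np.degrees(np.arctan2(*(h[0]-h[1])[[1,0]])),np.linalg.norm(h[0]-h[1]))
d=plane("top",m([(240,95),(310,293),(150,352)],0,0,145,190,6),.048);print("dock",d.round(4).tolist())
print("dock yaw",np.degrees(np.arctan2(*(d[0]-d[1])[[1,0]])),"ctr",(d[0]+d[2])/2,np.linalg.norm(d[0]-d[1]),np.linalg.norm(d[2]-d[1]))
hs=plane("side",m([(375,430),(478,420)],320,392,225,245,3),.214);print("side bar far edge",hs.round(4).tolist())
p=blobs(T,lambda h,s,v:(h>100)&(h<128)&(s>150))[0][1]; print("pad",cv2.minEnclosingCircle((plane("top",p[:,0].astype(float),.003)[:,:2]*1000).astype(np.float32)))
p=[c for c in blobs(S,lambda h,s,v:(h>100)&(h<128)&(s>150))[0] if 280<c[:,0,0].mean()<310 and 175<c[:,0,1].mean()<195][0];print("padS",cv2.minEnclosingCircle((plane("side",p[:,0].astype(float),.003)[:,:2]*1000).astype(np.float32)))
E
```

```text
top 0.012 ctr [609.4  22.2] size [ 91.5 102.5] ang 7.1 area 998.0
[[558.0, 67.0], [570.0, -34.0], [661.0, -23.0], [649.0, 79.0]]
top 0.045 ctr [666.2  28.9] size [17.1 34.7] ang 7.9 area 56.0
[[655.0, 45.0], [660.0, 11.0], [677.0, 13.0], [672.0, 47.0]]
side 0.012 ctr [598.3  25.2] size [117.6 163. ] ang 9.7 area 1363.0
[[527.0, 96.0], [554.0, -65.0], [670.0, -45.0], [642.0, 115.0]]
top 0.004 ctr [444.2  60.1] size [39.5 29.2] ang 67.9 area 111.0
[[423.0, 47.0], [450.0, 36.0], [465.0, 73.0], [438.0, 84.0]]
red 0.046 [429.   21.2] [36.8 22.1] 71.73626708984375
red 0.003 [429.3  22.6] [37.9 22.8] 71.73628234863281
bar [[0.5184, 0.2832, 0.214], [0.4401, 0.2569, 0.214], [0.4794, 0.2702, 0.214]] 18.5652549266723 0.08261627957282315
dock [[0.5386, 0.2487, 0.048], [0.4441, 0.2172, 0.048], [0.4182, 0.2938, 0.048]]
dock yaw 18.458511718602818 ctr [0.47838573 0.27128469 0.048     ] 0.09964379802724117 0.08090146556088441
side bar far edge [[0.5155, 0.2843, 0.214], [0.4424, 0.2626, 0.214]]
pad ((467.9626770019531, -273.2917785644531), 58.26836013793945)
padS ((468.3026428222656, -269.23193359375), 57.70435333251953)
```

```bash
cat > go.py <<'E'
import sys,numpy as np
from station import *
from scipy.spatial.transform import Rotation as R
o=get_obs(); Q=R.from_quat(o["ee_rot"]); p=np.array(o["ee_pos"])
X=Q.as_matrix()[:,0]; psi=np.degrees(np.arctan2(X[1],X[0]))
print("t",round(float(o["time"]),2),"p",p.round(4),"psi",round(psi,2),"w",round(float(o["grip_width"]),4),"gf",round(float(o["grip_force"]),1),"F",np.round(o["force"],1),"q7",round(float(o["q"][6]),2))
for a in sys.argv[1:]:
    x,y,z,s=map(float,a.split(",")); d=Q.inv().apply(np.array([x,y,z])-p)/.8
    print(a,"->",d.round(4),"roll",round(-(s-psi)/45,4))
E
python3 go.py .5,0,.32,18.5
```

```text
t 0.1 p [ 0.2597 -0.568   0.2303] psi 24.57 w 0.0854 gf 0.0 F [ 0.1  0.2 -0.2] q7 -0.05
.5,0,.32,18.5 -> [ 0.5684 -0.521  -0.1111] roll 0.1349
```

Request:
servo_tool([
  [[1, 0.0, 0.0, -0.075, 0], [1, 0.568, -0.521, -0.112, 0.135], [1, 0.568, -0.521, -0.112, 0.135], [1, 0.568, -0.521, -0.112, 0.135], [1, 0.568, -0.521, -0.112, 0.135]],
])

```text
time: 0.72
ee_pos: [0.3574, -0.3362, 0.3031]
ee_rot: [0.987, 0.161, -0.0, -0.0]
force: [1.5, -0.7, -0.3]
grip_width: 0.085
grip_force: 0.0
```

```bash
python3 go.py .5,0,.32,18.5 .479,.27,.3,18.5
```

```text
t 0.72 p [ 0.3574 -0.3362  0.3031] psi 18.5 w 0.085 gf 0.0 F [ 1.5 -0.7 -0.3] q7 -0.57
.5,0,.32,18.5 -> [ 0.3024 -0.342  -0.0211] roll 0.0001
.479,.27,.3,18.5 -> [ 0.3846 -0.6704  0.004 ] roll 0.0001
```

Request:
servo_tool([
  [[1, 0.302, -0.342, -0.021, 0], [1, 0.302, -0.342, -0.021, 0], [1, 0.302, -0.342, -0.021, 0], [1, 0.302, -0.342, -0.021, 0], [1, 0.302, -0.342, -0.021, 0]],
])

```text
time: 1.35
ee_pos: [0.479, -0.049, 0.3176]
ee_rot: [0.987, 0.161, -0.0, 0.0]
force: [1.5, -0.3, -0.7]
grip_width: 0.0854
grip_force: 0.0
```

```bash
python3 go.py  .479,.27,.3,18.5
```

```text
t 1.35 p [ 0.479  -0.049   0.3176] psi 18.47 w 0.0854 gf 0.0 F [ 1.5 -0.3 -0.7] q7 -1.24
.479,.27,.3,18.5 -> [ 0.1264 -0.3783  0.022 ] roll -0.0006
```

Request:
servo_tool([
  [[1, 0.126, -0.378, 0.022, 0], [1, 0.126, -0.378, 0.022, 0], [1, 0.126, -0.378, 0.022, 0], [1, 0.126, -0.378, 0.022, 0], [1, 0.126, -0.378, 0.022, 0]],
])

```text
time: 1.98
ee_pos: [0.4782, 0.2627, 0.3002]
ee_rot: [0.987, 0.16, 0.0, 0.0]
force: [0.5, 0.1, 0.1]
grip_width: 0.0853
grip_force: 0.0
```

Request:
servo_tool([
  [[1, 0, 0, 0, 0], [1, 0, 0, 0, 0]],
])

```text
time: 2.22
ee_pos: [0.4783, 0.261, 0.2999]
ee_rot: [0.987, 0.161, -0.001, 0.0]
force: [0.4, -0.2, -0.9]
grip_width: 0.0854
grip_force: 0.0
```

```bash
python3 go.py  .479,.27,.3,18.5 .479,.27,.187,18.5
python3 - <<'E'
from h import *
a=capture("top");b=capture("side");np.save("pics/t1.npy",a)
M=np.hstack([cv2.resize(a[180:280,120:220],(400,400)),cv2.resize(b[170:370,190:390],(400,400))]);cv2.imwrite("pics/m2.png",M[:,:,::-1])
E
```

```text
t 2.23 p [0.4783 0.261  0.2999] psi 18.53 w 0.0854 gf 0.0 F [ 0.4 -0.2 -0.9] q7 -1.93
.479,.27,.3,18.5 -> [ 0.0044 -0.0104 -0.0001] roll 0.0008
.479,.27,.187,18.5 -> [ 0.0045 -0.0104  0.1411] roll 0.0008
```

View pics/m2.png

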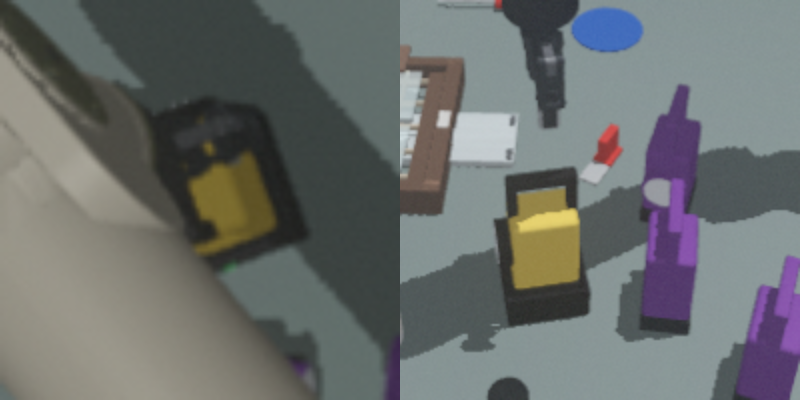

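The lens sits on the lamp's left side in the side view, which is +x, and the gripper hangs over the handle. I'll lower and grip.

Request:
servo_tool([
  [[1, 0.0045, -0.0105, 0.0, 0], [1, 0.0045, -0.0105, 0.05, 0], [1, 0.0045, -0.0105, 0.1, 0], [1, 0.0045, -0.0105, 0.141, 0], [1, 0.0045, -0.0105, 0.141, 0]],
])

```text
time: 2.95
ee_pos: [0.4782, 0.2689, 0.1856]
ee_rot: [0.987, 0.16, -0.002, 0.001]
force: [0.2, -0.2, 0.2]
grip_width: 0.0857
grip_force: 0.0
```

```bash
python3 go.py .479,.27,.187,18.5
```

```text
t 2.95 p [0.4782 0.2689 0.1856] psi 18.44 w 0.0857 gf 0.0 F [ 0.2 -0.2  0.2] q7 -1.99
.479,.27,.187,18.5 -> [ 0.0014 -0.001  -0.0018] roll -0.0014
```

Request:
servo_tool([
  [[0, 0.001, -0.001, -0.001, 0], [0, 0.001, -0.001, -0.001, 0], [0, 0.001, -0.001, -0.001, 0], [0, 0.001, -0.001, -0.001, 0], [0, 0.001, -0.001, -0.001, 0]],
], grip_force=40)

```text
time: 3.58
ee_pos: [0.4798, 0.2719, 0.1891]
ee_rot: [0.987, 0.161, 0.001, -0.0]
force: [-0.5, 0.9, 3.5]
grip_width: 0.0151
grip_force: 39.9
```

Request:
servo_tool([
  [[0, 0, 0, 0, 0], [0, 0, 0, 0, 0], [0, 0, 0, 0, 0]],
])

```text
time: 3.95
ee_pos: [0.4799, 0.2718, 0.1891]
ee_rot: [0.987, 0.161, 0.001, -0.0]
force: [-0.9, 1.1, 4.3]
grip_width: 0.0155
grip_force: 40.3
```

Request:
servo_tool([
  [[0, 0, 0, -0.01, 0], [0, 0, 0, -0.03, 0], [0, 0, 0, -0.06, 0], [0, 0, 0, -0.09, 0], [0, 0, 0, -0.12, 0]],
], grip_force=60)

```text
time: 4.58
ee_pos: [0.4796, 0.2708, 0.2856]
ee_rot: [0.987, 0.161, -0.0, 0.0]
force: [0.3, 0.6, -5.9]
grip_width: 0.0148
grip_force: 58.9
```

Request:
servo_tool([
  [[0, 0, 0, -0.02, 0], [0, 0, 0, -0.04, 0], [0, 0, 0, -0.04, 0]],
])

```text
time: 4.95
ee_pos: [0.4801, 0.2716, 0.3176]
ee_rot: [0.987, 0.161, 0.001, -0.0]
force: [-0.5, 0.8, -5.6]
grip_width: 0.0152
grip_force: 59.0
```

```bash
python3 go.py .5,0,.3,30 .468,-.272,.3,58.3
```

```text
t 4.95 p [0.4801 0.2716 0.3176] psi 18.49 w 0.0152 gf 59.0 F [-0.5  0.8 -5.6] q7 -1.95
.5,0,.3,30 -> [-0.0841  0.3299  0.0217] roll -0.2557
.468,-.272,.3,58.3 -> [-0.2299  0.6396  0.0213] roll -0.8846
```

Request:
servo_tool([
  [[0, -0.008, 0.022, 0, -0.03], [0, -0.023, 0.064, 0, -0.09], [0, -0.04, 0.11, 0, -0.16], [0, -0.058, 0.16, 0, -0.23], [0, -0.076, 0.21, 0, -0.3]],
])

```text
time: 5.58
ee_pos: [0.4748, 0.0912, 0.3155]
ee_rot: [0.961, 0.277, -0.001, -0.0]
force: [1.3, -0.1, -5.3]
grip_width: 0.0146
grip_force: 59.0
```

```bash
python3 go.py .468,-.272,.3,58.3
```

```text
t 5.58 p [0.4748 0.0912 0.3155] psi 32.1 w 0.0146 gf 59.0 F [ 1.3 -0.1 -5.3] q7 -1.31
.468,-.272,.3,58.3 -> [-0.2484  0.3801  0.0195] roll -0.5821
```

Request:
servo_tool([
  [[0, -0.036, 0.055, 0, -0.085], [0, -0.074, 0.114, 0, -0.17], [0, -0.112, 0.171, 0, -0.26], [0, -0.149, 0.228, 0, -0.35], [0, -0.186, 0.285, 0.005, -0.435]],
])

```text
time: 6.2
ee_pos: [0.4695, -0.1812, 0.3118]
ee_rot: [0.9, 0.436, -0.0, -0.0]
force: [1.1, 0.5, -5.6]
grip_width: 0.0152
grip_force: 58.9
```

```bash
python3 go.py .468,-.272,.25,58.3
```

```text
t 6.2 p [ 0.4695 -0.1812  0.3118] psi 51.71 w 0.0152 gf 58.9 F [ 1.1  0.5 -5.6] q7 -0.4
.468,-.272,.25,58.3 -> [-0.0903  0.0689  0.0772] roll -0.1465
```

Request:
servo_tool([
  [[0, -0.035, 0.026, 0.01, -0.06], [0, -0.065, 0.05, 0.03, -0.11], [0, -0.085, 0.065, 0.05, -0.145], [0, -0.0905, 0.069, 0.07, -0.147], [0, -0.0905, 0.069, 0.077, -0.147]],
])

```text
time: 6.82
ee_pos: [0.4676, -0.2697, 0.2489]
ee_rot: [0.874, 0.486, -0.001, -0.002]
force: [-0.0, 0.9, -5.3]
grip_width: 0.0148
grip_force: 59.0
```

Request:
servo_tool([
  [[0, 0, 0, 0, 0], [0, 0, 0, 0, 0], [0, 0, 0, 0, 0]],
])

```text
time: 7.2
ee_pos: [0.4687, -0.2702, 0.2517]
ee_rot: [0.874, 0.487, 0.0, 0.001]
force: [-0.3, -0.2, -5.6]
grip_width: 0.0151
grip_force: 59.0
```

```bash
python3 go.py .468,-.272,.17,58.3
python3 - <<'E'
from h import *
a=capture("top");b=capture("side")
M=np.hstack([cv2.resize(a[130:280,260:410],(400,400)),cv2.resize(b[80:230,220:370],(400,400))]);cv2.imwrite("pics/m3.png",M[:,:,::-1])
E
```

```text
t 7.2 p [ 0.4687 -0.2702  0.2517] psi 58.23 w 0.0151 gf 59.0 F [-0.3 -0.2 -5.6] q7 -0.15
.468,-.272,.17,58.3 -> [-0.0023  0.0003  0.1021] roll -0.0016
```

View pics/m3.png

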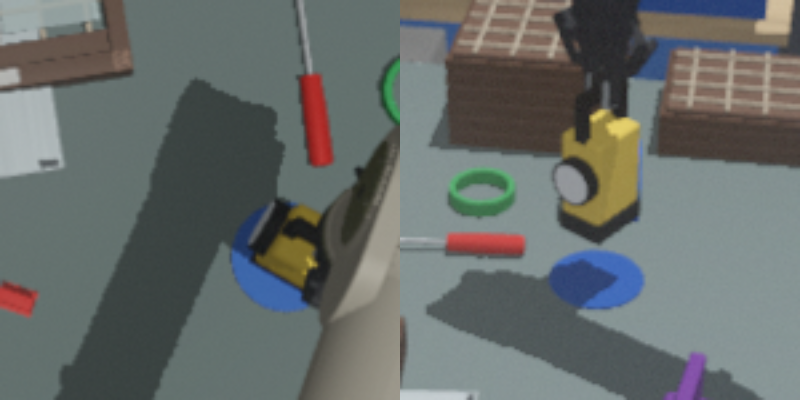

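The lamp hangs upright over the pad with the lens toward the gap. The top view puts the pad around it, and the underside should touch at TCP z≈0.162. Lowering in two stages.

Request:
servo_tool([
  [[0, -0.002, 0, 0.02, 0], [0, -0.002, 0, 0.045, 0], [0, -0.002, 0, 0.07, 0], [0, -0.002, 0, 0.088, 0], [0, -0.002, 0, 0.098, 0]],
])

```text
time: 7.92
ee_pos: [0.4669, -0.2718, 0.1711]
ee_rot: [0.874, 0.486, -0.0, -0.001]
force: [0.2, 0.7, -4.9]
grip_width: 0.0144
grip_force: 59.0
```

Request:
servo_tool([
  [[0, 0, 0, 0.002, 0], [0, 0, 0, 0.004, 0], [0, 0, 0, 0.006, 0], [0, 0, 0, 0.008, 0], [0, 0, 0, 0.009, 0]],
])

```text
time: 8.55
ee_pos: [0.4674, -0.2719, 0.1653]
ee_rot: [0.874, 0.486, 0.0, 0.0]
force: [-0.4, 0.9, -4.9]
grip_width: 0.0149
grip_force: 59.0
```

```bash
python3 go.py .468,-.272,.162,58.3
```

```text
t 8.55 p [ 0.4674 -0.2719  0.1653] psi 58.18 w 0.0149 gf 59.0 F [-0.4  0.9 -4.9] q7 -0.16
.468,-.272,.162,58.3 -> [0.0003 0.0007 0.0041] roll -0.0026
```

Request:
servo_tool([
  [[0, 0, 0, 0.001, 0], [0, 0, 0, 0.002, 0], [0, 0, 0, 0.003, 0], [0, 0, 0, 0.003, 0]],
])

```text
time: 9.05
ee_pos: [0.4673, -0.2719, 0.1627]
ee_rot: [0.874, 0.486, -0.0, -0.0]
force: [0.5, -0.2, -5.5]
grip_width: 0.0151
grip_force: 59.0
```

Request:
servo_tool([
  [[0, 0, 0, 0.001, 0], [0, 0, 0, 0.0018, 0], [0, 0, 0, 0.0018, 0]],
])

```text
time: 9.43
ee_pos: [0.4677, -0.2722, 0.1621]
ee_rot: [0.874, 0.486, 0.0, 0.001]
force: [-1.7, 0.5, 2.0]
grip_width: 0.0148
grip_force: 60.1
```

Request:
servo_tool([
  [[0, 0, 0, 0, 0], [0, 0, 0, 0, 0], [0.25, 0, 0, 0, 0], [0.5, 0, 0, 0, 0], [0.8, 0, 0, 0, 0]],
], grip_force=20)

```text
time: 10.05
ee_pos: [0.4675, -0.2719, 0.1613]
ee_rot: [0.874, 0.486, 0.0, -0.0]
force: [-0.0, 0.6, 0.0]
grip_width: 0.0567
grip_force: 0.0
```

Request:
servo_tool([
  [[0.8, 0, 0, 0, 0], [0.8, 0, 0, 0, 0], [0.8, 0, 0, -0.02, 0], [0.8, 0, 0, -0.06, 0], [0.8, 0, 0, -0.12, 0]],
])

```text
time: 10.68
ee_pos: [0.4667, -0.2717, 0.2585]
ee_rot: [0.874, 0.486, -0.0, -0.001]
force: [1.0, 0.2, -0.1]
grip_width: 0.0683
grip_force: 0.0
```

```bash
python3 go.py .5,-.1,.3,58.3 .429,.022,.12,68
```

```text
t 10.68 p [ 0.4667 -0.2717  0.2585] psi 58.19 w 0.0683 gf 0.0 F [ 1.   0.2 -0.1] q7 -0.14
.5,-.1,.3,58.3 -> [ 0.2043 -0.0779 -0.0518] roll -0.0025
.429,.022,.12,68 -> [ 0.2871 -0.2333  0.1735] roll -0.218
```

Request:
servo_tool([
  [[0.8, 0.06, -0.045, -0.01, -0.05], [0.7, 0.13, -0.1, -0.01, -0.1], [0.7, 0.2, -0.163, -0.01, -0.15], [0.7, 0.25, -0.205, -0.01, -0.2], [0.7, 0.287, -0.233, 0, -0.218]],
])

```text
time: 11.3
ee_pos: [0.4299, 0.0242, 0.2594]
ee_rot: [0.828, 0.56, 0.001, 0.001]
force: [0.1, 0.7, -0.4]
grip_width: 0.0598
grip_force: 0.0
```

Request:
servo_tool([
  [[0.7, 0, 0, 0.04, 0], [0.7, 0, 0, 0.08, 0], [0.7, 0, 0, 0.12, 0], [0.7, 0, 0, 0.14, 0]],
])

```text
time: 11.8
ee_pos: [0.4297, 0.0214, 0.145]
ee_rot: [0.829, 0.559, -0.0, -0.0]
force: [0.4, -0.1, -0.1]
grip_width: 0.0596
grip_force: 0.0
```

```bash
python3 go.py .429,.022,.08,68
python3 - <<'E'
from h import *
a=capture("top");b=capture("side")
M=np.hstack([cv2.resize(a[170:290,210:380],(400,282))[:282],cv2.resize(b[150:300,200:400],(400,300))[:282]]);cv2.imwrite("pics/m4.png",M[:,:,::-1])
E
```

```text
t 11.8 p [0.4297 0.0214 0.145 ] psi 68.0 w 0.0596 gf 0.0 F [ 0.4 -0.1 -0.1] q7 -0.54
.429,.022,.08,68 -> [ 0.0004 -0.001   0.0812] roll 0.0001
```

View pics/m4.png

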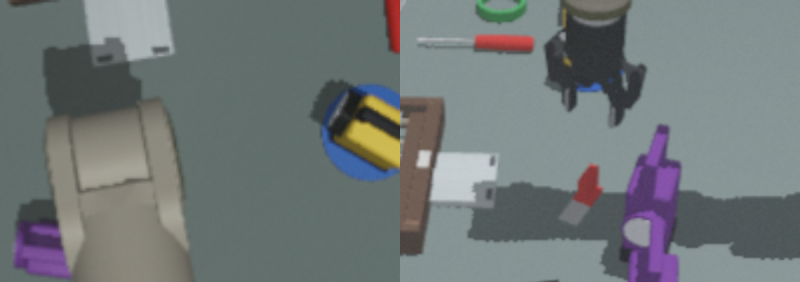

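The lamp stands on the pad, lens up-left toward the gap. The gripper is above the gauge, and a purple lookalike stands nearby, so I'll check its clearance.

```bash
python3 - <<'E'
from h import *
T=np.load("pics/top0.npy")
for c in blobs(T,lambda h,s,v:(h>128)&(h<160)&(s>90)&(v>40),60)[0]:
    for z in(.184,.10,.0):
        P=plane("top",c[:,0].astype(float),z)[:,:2]; i=np.argmin(np.linalg.norm(P-[.429,.022],axis=1)); print(z,P[i].round(3),np.linalg.norm(P[i]-[.429,.022]).round(3),P.min(0).round(3),P.max(0).round(3))
E
```

```text
0.184 [0.245 0.285] 0.321 [0.184 0.28 ] [0.259 0.398]
0.1 [0.234 0.305] 0.343 [0.169 0.299] [0.249 0.425]
0.0 [0.221 0.328] 0.37 [0.151 0.323] [0.237 0.457]
0.184 [0.359 0.199] 0.191 [0.304 0.198] [0.362 0.306]
0.1 [0.355 0.214] 0.206 [0.297 0.212] [0.358 0.328]
0.0 [0.35  0.231] 0.223 [0.288 0.229] [0.354 0.353]
0.184 [0.365 0.053] 0.071 [0.312 0.053] [0.375 0.146]
0.1 [0.362 0.058] 0.077 [0.305 0.058] [0.372 0.157]
0.0 [0.357 0.064] 0.083 [0.297 0.064] [0.369 0.17 ]
```

Request:
servo_tool([
  [[0.5, 0.0, -0.001, 0.03, 0], [0.5, 0, -0.001, 0.07, 0], [0.5, 0, -0.001, 0.11, 0], [0.5, 0, -0.001, 0.14, 0], [0.5, 0, -0.001, 0.155, 0]],
])

```text
time: 12.52
ee_pos: [0.4299, 0.0217, 0.0216]
ee_rot: [0.829, 0.559, 0.0, 0.0]
force: [-0.8, 0.1, -0.6]
grip_width: 0.0427
grip_force: 0.0
```

Request:
servo_tool([
  [[0.5, 0, 0, 0.005, 0], [0.5, 0, 0, 0.007, 0], [0.5, 0, 0, 0.007, 0]],
])

```text
time: 12.9
ee_pos: [0.4299, 0.0217, 0.0165]
ee_rot: [0.829, 0.559, 0.001, 0.0]
force: [0.8, 0.1, 0.6]
grip_width: 0.0426
grip_force: 0.0
```

```bash
python3 go.py .429,.022,.014,68
```

```text
t 12.9 p [0.4299 0.0217 0.0165] psi 67.99 w 0.0426 gf 0.0 F [0.8 0.1 0.6] q7 -0.68
.429,.022,.014,68 -> [-0.0001 -0.0012  0.0032] roll -0.0001
```

Request:
servo_tool([
  [[0.3, 0, -0.001, 0.003, 0], [0, 0, -0.001, 0.003, 0], [0, 0, -0.001, 0.003, 0], [0, 0, -0.001, 0.003, 0], [0, 0, -0.001, 0.003, 0]],
], grip_force=30)

```text
time: 13.52
ee_pos: [0.4286, 0.022, 0.0135]
ee_rot: [0.829, 0.559, 0.0, 0.0]
force: [-0.7, -0.3, 3.1]
grip_width: 0.0134
grip_force: 29.8
```

```bash
python3 go.py .429,.022,.1,68
```

```text
t 13.53 p [0.4286 0.022  0.0135] psi 68.0 w 0.0134 gf 29.8 F [-0.7 -0.3  3.1] q7 -0.69
.429,.022,.1,68 -> [ 0.0002  0.0005 -0.1081] roll -0.0001
```

Request:
servo_tool([
  [[0, 0, 0, -0.02, 0], [0, 0, 0, -0.05, 0], [0, 0, 0, -0.08, 0], [0, 0, 0, -0.1, 0], [0, 0, 0, -0.1, 0]],
])

```text
time: 14.15
ee_pos: [0.4295, 0.022, 0.0947]
ee_rot: [0.829, 0.559, 0.001, 0.001]
force: [-0.5, -0.2, -0.8]
grip_width: 0.0138
grip_force: 29.4
```

```bash
python3 go.py .5,.019,.09,30 .5826,.0187,.09,7.2
```

```text
t 14.15 p [0.4295 0.022  0.0947] psi 67.99 w 0.0138 gf 29.4 F [-0.5 -0.2 -0.8] q7 -0.59
.5,.019,.09,30 -> [0.0296 0.0831 0.0062] roll 0.8441
.5826,.0187,.09,7.2 -> [0.0679 0.179  0.0064] roll 1.3508
```

Request:
servo_tool([
  [[0, 0.007, 0.02, 0, 0.2], [0, 0.014, 0.04, 0, 0.4], [0, 0.022, 0.06, 0, 0.6], [0, 0.03, 0.083, 0, 0.8], [0, 0.035, 0.1, 0, 0.95]],
])

```text
time: 14.78
ee_pos: [0.5132, 0.018, 0.0922]
ee_rot: [0.976, 0.216, -0.001, -0.0]
force: [0.0, -0.4, -1.2]
grip_width: 0.0138
grip_force: 29.4
```

```bash
python3 go.py .5826,.0187,.07,7.2
```

```text
t 14.78 p [0.5132 0.018  0.0922] psi 24.99 w 0.0138 gf 29.4 F [ 0.  -0.4 -1.2] q7 -1.37
.5826,.0187,.07,7.2 -> [0.079  0.0359 0.0275] roll 0.3953
```

Request:
servo_tool([
  [[0, 0.025, 0.012, 0, 0.2], [0, 0.05, 0.024, 0.01, 0.395], [0, 0.079, 0.036, 0.028, 0.395], [0, 0.079, 0.036, 0.028, 0.395], [0, 0.079, 0.036, 0.028, 0.395]],
])

```text
time: 15.4
ee_pos: [0.5816, 0.0191, 0.0702]
ee_rot: [0.998, 0.065, -0.001, -0.0]
force: [0.2, -0.1, -1.0]
grip_width: 0.0134
grip_force: 29.4
```

Request:
servo_tool([
  [[0, 0, 0, 0, 0], [0, 0, 0, 0, 0]],
])

```text
time: 15.65
ee_pos: [0.5825, 0.0188, 0.0715]
ee_rot: [0.998, 0.065, 0.0, 0.0]
force: [0.5, 0.8, -0.9]
grip_width: 0.0137
grip_force: 29.4
```

```bash
python3 go.py .5826,.0187,.03,7.2
python3 - <<'E'
from h import *
a=capture("top");b=capture("side");np.save("pics/t5.npy",a);np.save("pics/s5.npy",b)
M=np.hstack([cv2.resize(a[130:210,225:305],(400,400),interpolation=2),cv2.resize(b[200:280,180:260],(400,400),interpolation=2)]);cv2.imwrite("pics/m5.png",M[:,:,::-1])
E
```

```text
t 15.65 p [0.5825 0.0188 0.0715] psi 7.47 w 0.0137 gf 29.4 F [ 0.5  0.8 -0.9] q7 -1.68
.5826,.0187,.03,7.2 -> [0.0001 0.0001 0.0519] roll 0.006
```

View pics/m5.png

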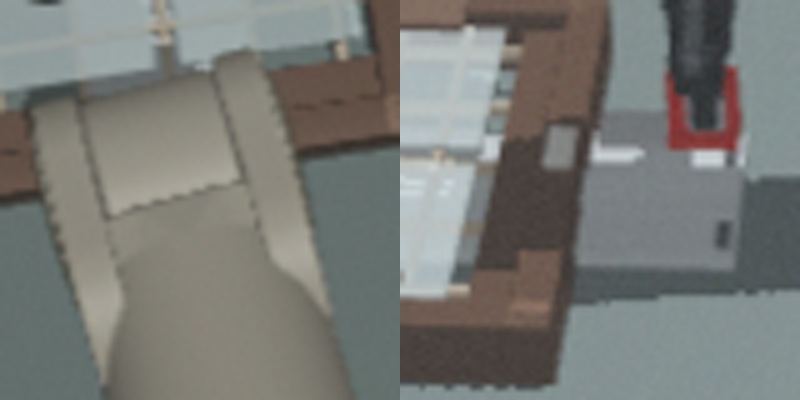

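The top view is blocked by the wrist. The side view shows the red block held level over the apron, spanning crop x 668–742 (source px 234–248) with its bottom at about row 230. I'll check that against the assumed pose.

```bash
python3 - <<'E'
from h import *
S=np.load("pics/s5.npy")
c=max((c for c in blobs(S,lambda h,s,v:((h<8)|(h>172))&(s>120)&(v>40))[0] if c[:,0,0].mean()<250 and c[:,0,1].mean()>200),key=cv2.contourArea)
print("seen",c[:,0].min(0),c[:,0].max(0))
a=np.radians(7.47);R=np.array([[np.cos(a),-np.sin(a)],[np.sin(a),np.cos(a)]])
def w(P,o=(.5825,.0188),z=.058): return np.c_[np.array(P)[:,:2]@R.T+o,np.array(P)[:,2]+z]
print("foot/left face",proj("side",w([[.02,.014,0],[-.02,.014,0],[.02,.007,.046],[-.02,.007,.046],[.02,-.007,.046]])).round(1).tolist())
print("blade tip",proj("side",w([[.06,.014,.004],[.06,-.014,.004]])).round(1).tolist())
r=S[215:245,205:250]; print(cv2.cvtColor(r,cv2.COLOR_RGB2GRAY)[::2])
print("gap floor edges",proj("side",[[.654-.018*-.124,.0277+.018*.992,.012],[.654+.018*-.124,.0277-.018*.992,.012]]).round(1).tolist())
E
```

```text
seen [234 214] [247 229]
foot/left face [[233.6, 229.2], [247.8, 229.4], [233.0, 215.3], [247.4, 215.5], [233.4, 212.0]]
blade tip [[219.4, 227.9], [220.5, 221.3]]
[[ 98  95  97  95  95  95  91  97  96  95  95  97  95  87  65  65  92 129
  142 142 142 142 141 142 142 141 141 129  85  65  54  56  63  59  60  60
   52  52  47  60  70  79 110 143 143]
 [ 99  98  97  96  93  94  94  96  96  95  96  95  92  82  71  78 107 141
  141 142 144 141 142 142 141 140 143 131 100  75  51  55  50  57  54  57
   56  53  56  63  75  77 100 132 142]
 [ 98  97  98  95  92  90  95  96  99  96  94  96  89  71  65  87 121 141
  140 140 140 141 142 142 139 142 142 129  98  78  75  82  89  61  56  53
   51  59  71  78  81  80 100 132 141]
 [ 96  96  94  91  91  98  98  95  95  97  93  95  88  64  65  98 134 138
  135 135 136 140 137 138 139 143 141 135 112  79  76  94 101  79  54  52
   57  61  90 114  88  79  96 126 143]
 [ 95  97  94  89  90  97  90  75  75  78  74  80  79  70  74  99 112 115
  111 117 116 116 115 116 115 115 114 113 104  79  80  87  96  74  52  57
   56  56  87 108  88  81  81 113 143]
 
[... 1218 characters left out ...]
30 128 126 129 130 129 131 129 129 128 128 130 126
  129 128 128 129 127 128 124 108  86]
 [ 66  68  67  70  72  65  65  65  66  64  78 114 127 127 126 128 128 126
  128 128 127 127 129 130 126 127 128 127 128 129 128 126 127 125 127 127
  126 126 126 126 126 124 121 100  85]
 [ 65  65  62  68  67  69  68  65  63  63  74 106 127 127 126 127 128 127
  127 126 129 125 125 126 125 127 126 125 123 127 125 126 126 125 125 125
  126 125 122 123 125 123 115  96  86]
 [ 67  67  65  65  65  66  67  64  64  62  78 112 125 125 126 124 127 125
  126 126 126 127 125 128 125 126 127 127 125 124 127 126 124 126 125 126
  130 126 125 126 126 125 112  92  86]]
gap floor edges [[214.8, 241.3], [219.3, 233.0]]
```

The seen outline matches the prediction to within about 1 px. Lowering onto the apron.

Request:
servo_tool([
  [[0, 0, 0, 0.015, 0.006], [0, 0, 0, 0.03, 0.006], [0, 0, 0, 0.045, 0.006], [0, 0, 0, 0.052, 0.006], [0, 0, 0, 0.052, 0.006]],
])

```text
time: 16.38
ee_pos: [0.5822, 0.019, 0.0287]
ee_rot: [0.998, 0.063, -0.001, -0.0]
force: [-0.7, 0.2, 0.1]
grip_width: 0.0135
grip_force: 29.4
```

Request:
servo_tool([
  [[0, 0, 0, 0.0015, 0], [0, 0, 0, 0.003, 0], [0, 0, 0, 0.0045, 0], [0, 0, 0, 0.0045, 0], [0, 0, 0, 0.0045, 0]],
])

```text
time: 17.0
ee_pos: [0.5827, 0.0189, 0.0259]
ee_rot: [0.998, 0.063, 0.0, -0.0]
force: [-0.2, -0.4, -0.5]
grip_width: 0.0139
grip_force: 29.4
```

```bash
python3 go.py .5826,.0187,.0255,7.2
```

```text
t 17.0 p [0.5827 0.0189 0.0259] psi 7.2 w 0.0139 gf 29.4 F [-0.2 -0.4 -0.5] q7 -1.71
.5826,.0187,.0255,7.2 -> [-0.0001  0.0003  0.0005] roll 0.0
```

Request:
servo_tool([
  [[0, 0, 0, 0.0006, 0], [0, 0, 0, 0.0012, 0], [0, 0, 0, 0.0012, 0]],
])

```text
time: 17.38
ee_pos: [0.5828, 0.0189, 0.0256]
ee_rot: [0.998, 0.063, 0.0, 0.0]
force: [-3.3, -0.4, 6.5]
grip_width: 0.0136
grip_force: 30.5
```

Request:
servo_tool([
  [[0, 0.004, 0, -0.001, 0], [0, 0.01, 0, -0.001, 0], [0, 0.016, 0, -0.001, 0], [0, 0.022, 0, -0.001, 0], [0, 0.026, 0, -0.001, 0]],
])

```text
time: 18.0
ee_pos: [0.6036, 0.0217, 0.0256]
ee_rot: [0.998, 0.063, -0.0, -0.0]
force: [-1.9, 0.6, 2.0]
grip_width: 0.0135
grip_force: 29.7
```

```bash
python3 go.py .634,.0252,.0255,7.2
```

```text
t 18.0 p [0.6036 0.0217 0.0256] psi 7.2 w 0.0135 gf 29.7 F [-1.9  0.6  2. ] q7 -1.71
.634,.0252,.0255,7.2 -> [0.0383 0.0004 0.0002] roll 0.0001
```

Tip is in by ~9 mm with only light force; continue.

Request:
servo_tool([
  [[0, 0.007, 0, 0, 0], [0, 0.014, 0, 0, 0], [0, 0.021, 0, 0, 0], [0, 0.027, 0, 0, 0], [0, 0.031, 0, 0, 0]],
])

```text
time: 18.62
ee_pos: [0.6282, 0.0247, 0.0257]
ee_rot: [0.998, 0.063, 0.0, -0.0]
force: [-2.0, -0.2, 1.1]
grip_width: 0.0134
grip_force: 29.6
```

Request:
servo_tool([
  [[0, 0.0015, 0, 0, 0], [0, 0.003, 0, 0, 0], [0, 0.0045, 0, 0, 0], [0, 0.006, 0, 0, 0], [0, 0.006, 0, 0, 0]],
])

```text
time: 19.25
ee_pos: [0.6328, 0.0253, 0.0256]
ee_rot: [0.998, 0.063, 0.0, -0.0]
force: [-1.2, 0.1, 0.0]
grip_width: 0.0137
grip_force: 29.5
```

```bash
python3 go.py .634,.0252,.0255,7.2
```

```text
t 19.25 p [0.6328 0.0253 0.0256] psi 7.2 w 0.0137 gf 29.5 F [-1.2  0.1  0. ] q7 -1.71
.634,.0252,.0255,7.2 -> [0.0015 0.0003 0.0002] roll 0.0001
```

Request:
servo_tool([
  [[0, 0.001, 0, 0, 0], [0, 0.002, 0, 0, 0], [0, 0.003, 0, 0, 0], [0, 0.003, 0, 0, 0]],
])

```text
time: 19.75
ee_pos: [0.6339, 0.0254, 0.0256]
ee_rot: [0.998, 0.063, -0.001, 0.0]
force: [-7.4, -0.9, 5.4]
grip_width: 0.0136
grip_force: 30.3
```

Request:
servo_tool([
  [[0, 0.001, 0, 0, 0], [0, 0.002, 0, 0, 0], [0, 0.002, 0, 0, 0]],
])

```text
time: 20.12
ee_pos: [0.6339, 0.0254, 0.0256]
ee_rot: [0.998, 0.063, -0.003, 0.0]
force: [-14.7, -1.8, 11.4]
grip_width: 0.0136
grip_force: 31.2
```

The gauge stopped at the predicted spot with a firm 15 N, so it is fully home. Easing off, then releasing.

Request:
servo_tool([
  [[0, -0.002, 0, -0.0003, 0], [0, -0.0025, 0, -0.0005, 0], [0.2, -0.0025, 0, -0.0005, 0], [0.4, -0.0025, 0, -0.0005, 0], [0.5, -0.0025, 0, -0.0005, 0]],
])

```text
time: 20.75
ee_pos: [0.635, 0.0256, 0.0262]
ee_rot: [0.998, 0.063, 0.0, -0.0]
force: [0.0, 0.8, -0.7]
grip_width: 0.0425
grip_force: 0.0
```

Request:
servo_tool([
  [[0.5, 0, 0, 0, 0], [0.5, 0, 0, 0, 0], [0.5, 0, 0, -0.03, 0], [0.5, 0, 0, -0.07, 0], [0.5, 0, 0, -0.13, 0]],
])

```text
time: 21.38
ee_pos: [0.6335, 0.0253, 0.1297]
ee_rot: [0.998, 0.063, -0.002, -0.0]
force: [0.1, 1.7, -0.2]
grip_width: 0.0427
grip_force: 0.0
```

```bash
python3 go.py .5,.05,.33,7.2
```

```text
t 21.38 p [0.6335 0.0253 0.1297] psi 7.21 w 0.0427 gf 0.0 F [ 0.1  1.7 -0.2] q7 -1.68
.5,.05,.33,7.2 -> [-0.1625 -0.0516 -0.2499] roll 0.0002
```

Request:
servo_tool([
  [[0.5, 0, 0, -0.07, 0], [0.5, -0.05, 0, -0.14, 0], [0.5, -0.1, -0.03, -0.2, 0], [0.5, -0.17, -0.09, -0.25, 0], [0.5, -0.18, -0.16, -0.25, 0]],
])

```text
time: 22.0
ee_pos: [0.4834, 0.1187, 0.3293]
ee_rot: [0.998, 0.061, 0.002, 0.0]
force: [0.7, 0.6, -0.5]
grip_width: 0.0428
grip_force: 0.0
```

Request:
servo_tool([
  [[0.5, -0.02, -0.07, 0, 0], [0.5, -0.02, -0.13, 0, 0], [0.5, -0.02, -0.13, 0, 0]],
])

```text
time: 22.38
ee_pos: [0.4531, 0.2248, 0.327]
ee_rot: [0.998, 0.067, 0.0, -0.001]
force: [-0.2, 0.3, -0.9]
grip_width: 0.043
grip_force: 0.0
```

```bash
python3 go.py .5,.05,.33,7.2; python3 - <<'E'
from h import *
a=capture("top");b=capture("side");np.save("pics/t6.npy",a);np.save("pics/s6.npy",b)
r=lambda i:cv2.resize(i,(400,300),interpolation=2)
M=np.vstack([np.hstack([r(a[145:205,225:305]),r(a[195:255,325:405])]),np.hstack([r(b[200:275,180:280]),r(b[90:210,230:390])])]);cv2.imwrite("pics/m6.png",M[:,:,::-1])
E
```

```text
t 22.38 p [0.4531 0.2248 0.327 ] psi 7.65 w 0.043 gf 0.0 F [-0.2  0.3 -0.9] q7 -2.02
.5,.05,.33,7.2 -> [ 0.0291  0.2244 -0.0041] roll 0.0101
```

View pics/m6.png

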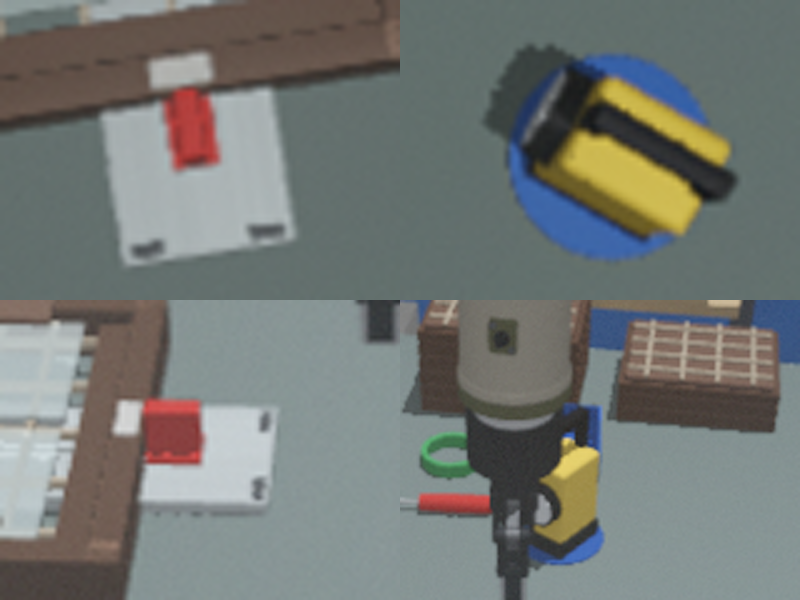

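The red block meets the rim under the white mark, and the lamp stands upright on the pad with its lens toward the tray. One last check of the lamp's centring and heading, from bar ends at crop (587,112)–(728,190).

```bash
python3 - <<'E'
from h import *
uv=[(325+(x-400+.5)/5-.5,195+(y+.5)/5-.5) for x,y in((587,112),(728,190))]
P=plane("top",uv,.187);d=P[0]-P[1];c=P.mean(0);print(c,np.linalg.norm(d),np.degrees(np.arctan2(d[1],d[0])),"want",np.degrees(np.arctan2(.0277-c[1],.654-c[0])))
E
```

```text
[ 0.46366119 -0.26656704  0.187     ] 0.08254208438833395 59.44807609430516 want 57.10426619093214
```

```bash
python3 - <<'E'
from h import *
T=np.load("pics/t6.npy"); x0,y0,s=330,190,10
I=cv2.resize(T[y0:y0+60,x0:x0+75],None,fx=s,fy=s,interpolation=cv2.INTER_CUBIC)[:,:,::-1].copy()
a=np.radians(58.2);R=np.array([[np.cos(a),-np.sin(a)],[np.sin(a),np.cos(a)]])
def box(hx,hy,z,col):
    P=np.array([[hx,hy],[-hx,hy],[-hx,-hy],[hx,-hy]])@R.T+[.468,-.272]
    q=((proj("top",np.c_[P,np.full(4,z)])-[x0,y0]+.5)*s).astype(np.int32); cv2.polylines(I,[q],True,col,1)
box(.04,.008,.187,(0,0,255)); box(.04,.03,.133,(0,255,0)); box(.04,.03,.003,(255,255,0))
th=np.linspace(0,6.28,60);P=np.c_[.468+.06*np.cos(th),-.272+.06*np.sin(th),0*th+.003]
cv2.polylines(I,[((proj("top",P)-[x0,y0]+.5)*s).astype(np.int32)],True,(255,255,255),1)
cv2.imwrite("pics/m7.png",I)
E
```

```text
(no output)
```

View pics/m7.png

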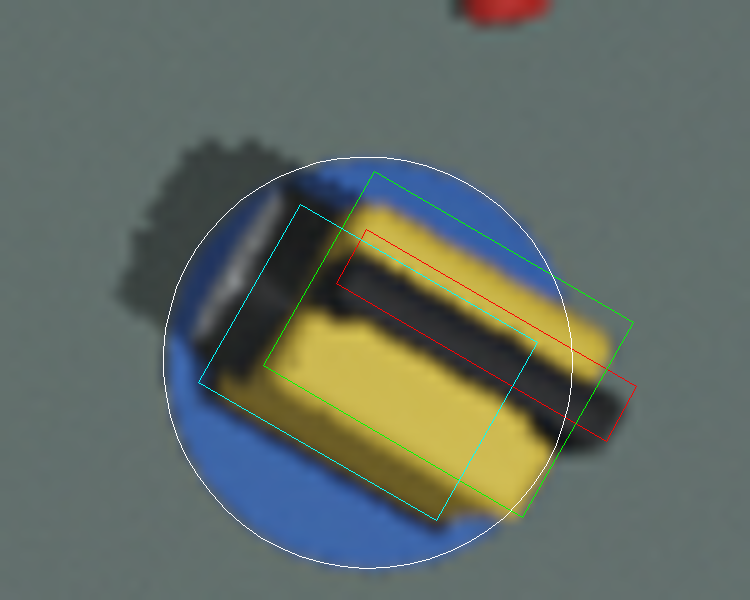

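The overlay shows the lamp's foot and body within about 1–2 px (under 5 mm) of the pad centre, upright and on heading. Handing in.

```bash
python3 -c "
from station import *
print(close_job())"
```

```text
the job is handed in; nothing more can be done
None
```

I handed the job in at about 22.5 s. The lamp stands upright within about 5 mm of the pad centre, its lens aimed at the gap to within about 2°, and the gauge is fully home in the gap, with the robot clear of everything.

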